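# Lay out a pipe-fitting run in the tacking jig for welding

### The job

Lay the four small castings out as one pipe run along the scribed line of the metal tacking jig: the square block at the flat stop, the elbow at the round stop pin and the tee between them, the block's pipe end and one mouth of the elbow to the tee, the elbow's other mouth and the tee's side branch towards the robot. All lie flat on the plate, with gaps of at most 10 mm to the tee; then set the cap, flange down, on top of the square block, centred over its hole. Leave the big bonnet and the upright bar where they stand.

Things in the scene. Friction and masses are not known exactly. Their poses are not given: they have to be found in the camera images.
- jig: Fixed pale metal plate on the table, 90 (x) x 280 (y) x 12 mm, yaw up to 7 deg. Origin: on the table under the middle of its front edge (nearest the robot); x away from the robot, y left. A scribed line along y at x=52 mm marks the run's axis; at each end is a stop, 226 mm apart in the clear (block 84, tee 72 and elbow 55 mm go between). Tee in place: origin at x=45, axes as the jig's.
- flat_stop: Dark steel rectangular stop fixed on the jig plate, 56 (x) x 20 (y) x 26 mm, and two 5 mm high screw heads. Origin: centre of its underside, at jig x=52 and y=+123 or -123 mm (the two stops may change ends); axes as the jig's.
- round_stop: Dark steel round stop pin fixed upright at the jig's other end, 20 mm in diameter, 31 mm high. Origin: centre of its underside, at jig x=52 and y=-123 or +123 mm; axes as the jig's.
- tee: Grey-white cast tee, 54 (x) x 72 (y) x 40 mm, lying flat. Origin: centre of the bounding box's underside. Run pipe along y, mouths at y=+-36, axis at x=+7, z=20 mm; side branch points to -x, flat mouth at x=-27, 40 mm across. Grip along x across the 54 mm at y=0, mid height. 0.15 to 0.29 kg.
- elbow: Grey-white cast elbow, 55 x 55 x 39 mm, lying flat. Origin: centre of the bounding box's underside. Mouths: one to -x (face x=-27.5, axis y=+8.5), one to -y (face y=-27.5, axis x=+8.5 mm); bend at (+x,+y). Grip along x or y across the whole 55 mm through the origin, mid height. In place at jig x=43.5 mm; yaw as the jig if left of the tee, jig -90 deg if right. 0.13 to 0.27 kg.
- square_block: Grey-white cast block 44 x 44 x 35 mm with a pipe; in all 55 (x) x 84 (y). Origin: centre of the bounding box's underside. 20 mm hole in top at x=-6, y=19.5. Pipe to -y: mouth y=-42, axis x=-6, collar 35. Boss to x=27.5 at y=17.5, z=16.5. Grip along x over block and boss (55) at y=18. In place: left of the tee jig yaw, jig x=58; right of it jig yaw+180 deg, x=46. 0.17 to 0.33 kg.
- cap: Grey-white cast cap standing flange down: flange 52 mm in diameter, 12 mm thick; dome 36 mm in diameter from z=12 to 34, narrower above; 43 mm high. Origin: centre of its underside, z up. Grip across the dome. 0.12 to 0.24 kg.
- bonnet: Bystander: big cast bonnet, flange 104 mm in diameter, dome with a heat-tinted brown top, 77 mm high, standing near the table's front edge. Origin: centre of its underside. Not to be moved.
- bar: Bystander: cast bar fitting standing upright, 30 x 34 x 73 mm, near the table's front edge. Origin: centre of its underside. Not to be moved.

How it is judged:
By the outcome, as a careful person would: the job done as asked, in the order asked, and still so for the second after the job is handed in, with the robot touching nothing.
It also fails if it takes over 106 s, if anything falls off the work surface, if the arm or the gripper's body presses on something with over 40 N, if the wrist force passes 120 N, or if a joint passes its speed limit or range.

### The arm

A 6-joint arm with a two-finger parallel gripper is mounted at the origin on a cart in front of the work surface, level with it; the furniture and walls round the work are solid. World frame = base frame: x ahead of the robot, y to its left, z up, the work surface at z = 0. Lengths are in m, angles in degrees, forces in N, time in s.
With the tool pointing down it reaches from about 0.35 to 0.875 m from the base axis. Payload 4.2 kg.
Tool frame: the origin (TCP) lies midway between the tips of the shut fingers; the grasp point (between the pads) lies 19 mm behind it; z points along the fingers, y is the line along which they close (so a half turn about z gives the same grasp; the last joint's range is limited). The gripper opens to 87 mm and grips with 3 to 60 N. Pads are 19 mm wide; open, the fingers measure 117 mm over their backs; the gripper's body (75 mm by 190 mm) begins 51 mm behind the grasp point.
Start: joints at [86.895, 22.042, 0.453, 0, -68.411, -14.817], TCP at [0.192, 0.595, 0.223] pointing down, gripper open.
Joint ranges: [-179.83, 179.83], [-69.29, 118.12], [-61.27, 80.66], [-181.25, 117.63], [-171.15, -9.14], [-177.46, 177.46]. Speed limits (degrees/s): [159.86, 159.86, 180, 180, 180, 180].

### API

Orientations are given as a 3x3 rotation matrix whose columns are the frame's x, y, z axes.
In Python, from station import r gives the robot as it stands.
- The arm moves only by the shell command python3 steer.py 'ROWS'. ROWS is a JSON list of rows, 1 to 8 of them, each of 7 numbers: the opening from 0.0 (shut) to 1.0 (fully open), then dx, dy, dz in m, then a rotation vector rx, ry, rz in degrees; each row is the pose to reach, as a shift and turn from the pose commanded when the command began, along the tool's axes at that moment; what a row does not reach only later rows make up. A row lasts 1/10 s, in which the tool goes at most 0.05 m and 8.59 degrees, less where a joint would pass 70% of its speed; a pose out of reach is approached as far as the arm can. The fingers move at their own pace and stop on an object; the grip force is fixed at half the most. Time passes only in rows, so rows that do not move let the fingers close. It prints the time, the measured TCP pose, the force, the opening and the grip force at its end.
- r.sense(): the state, without advancing time (a new reading comes with each control period).
- r.capture(name): name is "side" or "top"; returns a dict with "pixels" (420x560x3 uint8, red, green, blue), "z_map" (420x560 float32, m along the optical axis (not along the pixel's ray), 0 where there is no reading), "K" (3x3 intrinsics, pixels), "world_from_camera" (4x4, takes a point from camera to world coordinates). Camera axes: x right, y up, looking along -z (the intrinsics and any distortion apply to the point x, -y, -z); pixel columns grow to the right and rows downward; lengths in m; the calibration is good to about 2 mm. A picture is of the moment at which its call begins.
- r.finish_job(): hands the job in; it is judged then, once.
The state is a dict: "time_s": time; "joints": joint angles; "joint_velocities": joint speeds; "effort": joint torques, N m; "tcp_pos": TCP position; "ee_rot": TCP orientation; "wrist_force": force on the tool from outside, world axes, zero at the start; "moment": the same for the moment, N m; "gripper_width": opening from 0.0 (shut) to 1.0 (fully open); "gripper_force": force on a finger pad.
Only numpy, scipy, OpenCV 4.12 (cv2) and the standard library are available. Lean on these libraries where they do the work, as an engineer would, in place of code of your own. Each camera call takes 0.05 s, during which the arm holds its last target. There are 200 camera calls.

## Working session

There is one attempt and no reset: what is moved stays moved. The work goes in short steps, Python scripts to look and compute and a shell command to move; the robot and the scene stay as the last step left them, time stands still between calls to the robot, and variables do not carry over. Pictures are saved under pics/ and viewed, at most 14 in all, crops included, and the job is handed in when it is done.

```bash
ls; mkdir -p pics
python3 - <<'E'
from station import r
import cv2,numpy as np,pickle
d={}
for n in("top","side"):
    c=r.capture(n);d[n]=c;cv2.imwrite(f"pics/{n}0.png",c["pixels"][:,:,::-1]);print(n,c["K"].tolist(),np.round(c["world_from_camera"],3).tolist())
pickle.dump(d,open("cap0.pkl","wb"))
s=r.sense();print(s)
E
```

```text
pics
station.py
steer.py
top [[522.7678560834518, 0.0, 283.29086079535784], [0.0, 522.7678560834518, 208.1421538296806], [0.0, 0.0, 1.0]] [[0.019, 0.986, -0.168, 0.286], [-1.0, 0.021, 0.013, 0.001], [0.016, 0.168, 0.986, 1.182], [0.0, 0.0, 0.0, 1.0]]
side [[400.5486483593225, 0.0, 282.078376849083], [0.0, 400.5486483593225, 207.68142323176033], [0.0, 0.0, 1.0]] [[0.999, 0.043, -0.026, 0.451], [-0.048, 0.641, -0.766, -0.657], [-0.016, 0.766, 0.642, 0.584], [0.0, 0.0, 0.0, 1.0]]
{'time_s': 0.1, 'joints': array([ 8.68929301e+01,  2.20865313e+01,  3.88784841e-01, -2.40234313e-02,
       -6.84118640e+01, -1.48163350e+01]), 'joint_velocities': array([-0.03782935, -0.10233403,  0.20885803,  0.07758672, -0.05497239,
        0.06219071]), 'effort': array([-3.52493762e-04, -3.91689742e+01,  1.87935805e+01,  4.23182622e+00,
        1.34622541e-02, -7.43013834e-05]), 'tcp_pos': array([0.19216804, 0.59416679, 0.22157853]), 'ee_rot': array([[ 9.51421198e-01, -3.07891964e-01, -4.92993104e-04],
       [-3.07892338e-01, -9.51419329e-01, -1.88908736e-03],
       [ 1.12591648e-04,  1.94910656e-03, -9.99998094e-01]]), 'wrist_force': array([-0.0768956 ,  0.49335117,  0.2255149 ]), 'moment': array([ 0.00737866,  0.02046392, -0.01351769]), 'gripper_force': 0.0, 'gripper_width': 1.0006416761022277}
```

View pics/top0.png

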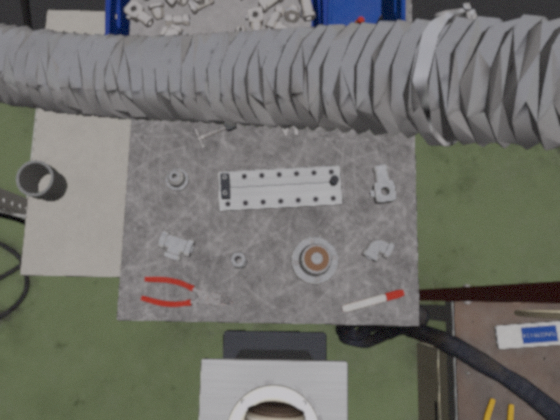

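View pics/side0.png

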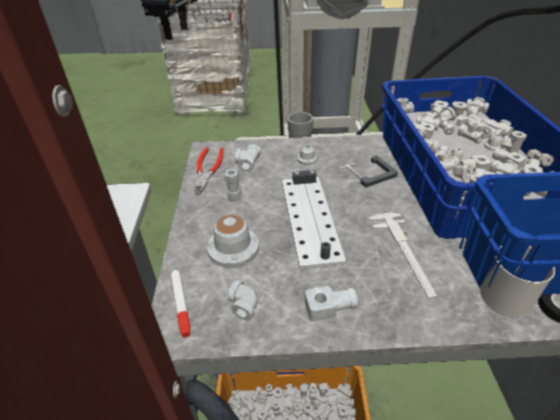

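```bash
cat > h.py <<'E'
import numpy as np,cv2
def cloud(c):
    v,u=np.mgrid[0:420,0:560];z=c["z_map"].astype(float);K=c["K"]
    p=np.stack([(u-K[0,2])/K[0,0]*z,-(v-K[1,2])/K[1,1]*z,-z,np.ones_like(z)],-1)
    w=(p@c["world_from_camera"].T)[...,:3];w[z==0]=np.nan;return w
def px(c,u,v,h):
    K=c["K"];T=c["world_from_camera"];d=T[:3,:3]@np.array([(u-K[0,2])/K[0,0],-(v-K[1,2])/K[1,1],-1])
    return T[:3,3]+d*(h-T[2,3])/d[2]
def proj(c,p):
    q=np.linalg.inv(c["world_from_camera"])@np.append(p,1);K=c["K"]
    return K[0,0]*q[0]/-q[2]+K[0,2],K[1,1]*q[1]/q[2]+K[1,2]
E
python3 - <<'E'
import pickle,numpy as np,cv2
from h import *
d=pickle.load(open("cap0.pkl","rb"))
c=d["top"];w=cloud(c)
img=c["pixels"][:,:,::-1]
t=w[200:230,150:200];print("table",np.nanmedian(t[...,2]))
print("duct",[np.round(w[a,b],3) for a,b in((80,150),(80,280),(120,200),(130,450),(60,280))])
ws=cloud(d["side"]);print("side table",np.nanmedian(ws[265:280,280:300,2]))
m=((w[...,2]>.008)&(w[...,2]<.3)&(w[...,0]<.72)&(w[...,0]>.2)).astype(np.uint8)
n,l,st,ce=cv2.connectedComponentsWithStats(m)
for i in range(1,n):
    if st[i,4]>60:
        q=w[l==i];print(st[i],np.round(np.nanmin(q,0),3),np.round(np.nanmax(q,0),3),np.round(np.nanmean(q,0),3))
tiles=[]
for (u,v) in((177,245),(239,260),(177,179),(384,184),(380,249)):
    tiles.append(cv2.resize(img[v-25:v+25,u-25:u+25],(260,260),interpolation=cv2.INTER_CUBIC))
tiles.append(np.zeros_like(tiles[0]))
cv2.imwrite("pics/m.png",np.vstack([np.hstack(tiles[:3]),np.hstack(tiles[3:])]))
cv2.imwrite("pics/j.png",cv2.resize(img[155:220,210:350],None,fx=5.5,fy=5.5,interpolation=cv2.INTER_CUBIC))
E
```

```text
table 8.610015450716269e-06
duct [array([0.577, 0.179, 0.501]), array([0.541, 0.   , 0.593]), array([0.528, 0.111, 0.48 ]), array([ 0.461, -0.177,  0.663]), array([0.563, 0.001, 0.602])]
side table 0.0005210143212791007
[195 123  42  21 162] [0.634 0.1   0.008] [0.685 0.195 0.02 ] [0.663 0.147 0.012]
[370 165  27  40 701] [ 0.5   -0.266  0.008] [ 0.588 -0.209  0.041] [ 0.539 -0.236  0.031]
[ 218  166  124   45 4565] [ 0.478 -0.145  0.008] [0.588 0.137 0.049] [ 0.532 -0.004  0.014]
[166 169  23  22 376] [0.522 0.205 0.008] [0.572 0.256 0.049] [0.544 0.228 0.027]
[158 231  38  31 697] [0.36  0.182 0.008] [0.427 0.26  0.044] [0.393 0.221 0.034]
[ 292  237   46   47 1702] [ 0.318 -0.136  0.008] [ 0.421 -0.035  0.081] [ 0.367 -0.083  0.043]
[361 239  34  23 474] [ 0.369 -0.261  0.01 ] [ 0.419 -0.189  0.043] [ 0.394 -0.224  0.033]
[231 253  17  16 185] [0.348 0.064 0.009] [0.377 0.095 0.078] [0.362 0.08  0.06 ]
[145 277  88  28 605] [0.269 0.095 0.008] [0.326 0.289 0.019] [0.297 0.182 0.012]
[446 285  59  20 919] [ 0.279 -0.41   0.008] [ 0.319 -0.378  0.3  ] [ 0.299 -0.382  0.17 ]
[342 290  63  23 498] [ 0.257 -0.284  0.008] [ 0.307 -0.147  0.024] [ 0.283 -0.216  0.016]
[141 296  59  12 308] [0.26  0.167 0.008] [0.283 0.296 0.018] [0.271 0.234 0.012]
```

View pics/m.png

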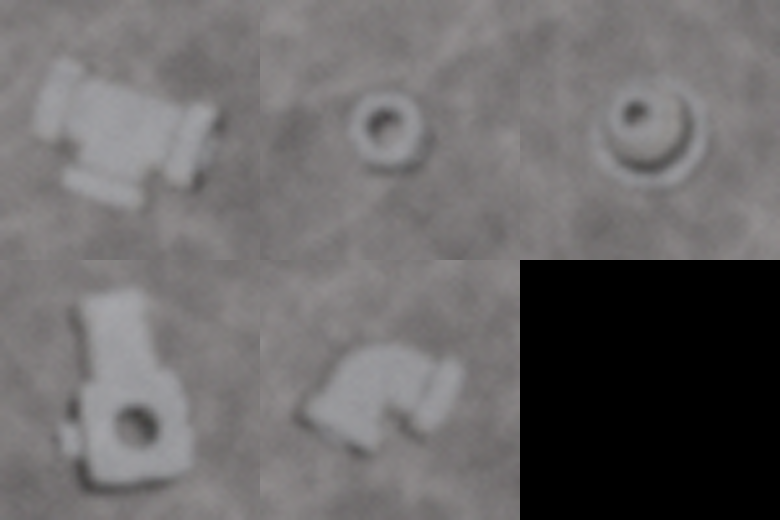

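View pics/j.png

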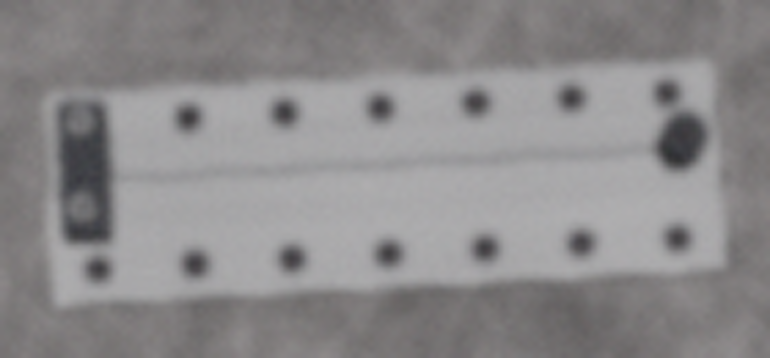

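```bash
cat > fit.py <<'E'
import numpy as np
from scipy.optimize import minimize
from h import cloud
def cyl(p,axis,c,a,b,r,zc):   # horizontal cylinder height: axis 0/1 along, c cross coord, from a to b
    s=p[:,axis];t=p[:,1-axis]-c
    h=zc+np.sqrt(np.maximum(r*r-t*t,0));return np.where((s>a)&(s<b)&(abs(t)<r),h,0)
def box(p,x0,x1,y0,y1,h): return np.where((p[:,0]>x0)&(p[:,0]<x1)&(p[:,1]>y0)&(p[:,1]<y1),h,0)
def tee(p): return np.max([cyl(p,1,.007,-.036,.036,.0165,.02),cyl(p,1,.007,-.036,-.025,.02,.02),cyl(p,1,.007,.025,.036,.02,.02),cyl(p,0,0,-.027,.007,.0165,.02),cyl(p,0,0,-.027,-.018,.02,.02)],0)
def elbow(p):
    q=p+.0275; d=abs(np.hypot(q[:,0],q[:,1])-.036)
    tor=np.where((d<.016)&(q>0).all(1),.0195+np.sqrt(np.maximum(.016**2-d*d,0)),0)
    return np.max([tor,cyl(p,0,.0085,-.0275,-.018,.0195,.0195),cyl(p,1,.0085,-.0275,-.018,.0195,.0195)],0)
def block(p):
    h=np.max([box(p,-.028,.016,-.0025,.042,.035),cyl(p,1,-.006,-.042,0,.0145,.0175),cyl(p,1,-.006,-.042,-.03,.0175,.0175),cyl(p,0,.0175,.016,.0275,.008,.0165)],0)
    return np.where(np.hypot(p[:,0]+.006,p[:,1]-.0195)<.009,0,h)
def cap(p):
    d=np.hypot(p[:,0],p[:,1]);return np.where(d<.018,.034,np.where(d<.026,.012,0))
def jig(p):
    h=box(p,0,.09,-.14,.14,.012);return np.maximum(np.maximum(h,box(p,.024,.08,.113,.133,.038)),np.where(np.hypot(p[:,0]-.052,p[:,1]+.123)<.01,.043,0))
def fit(clouds,f,x0,rad,z0=0):
    P=[]
    for w in clouds:
        q=w.reshape(-1,3);q=q[np.isfinite(q).all(1)];P.append(q[(np.hypot(q[:,0]-x0[0],q[:,1]-x0[1])<rad)&(q[:,2]<z0+.1)&(q[:,2]>z0-.01)])
    P=np.vstack(P)
    def cost(v):
        a=np.radians(v[2]);d=P[:,:2]-v[:2];l=np.stack([d[:,0]*np.cos(a)+d[:,1]*np.sin(a),-d[:,0]*np.sin(a)+d[:,1]*np.cos(a)],1)
        return np.mean(np.minimum(abs(f(l)+z0-P[:,2]),.012))*1000
    best=None
    for k in range(6):
        s=np.array(x0,float)+np.random.default_rng(k).normal(size=3)*[.003,.003,4]
        sim=np.vstack([s,s+[.006,0,0],s+[0,.006,0],s+[0,0,6]])
        o=minimize(cost,s,method="Nelder-Mead",options=dict(initial_simplex=sim,xatol=1e-5,fatol=1e-5))
        if best is None or o.fun<best.fun: best=o
    return np.round(best.x,4),round(best.fun,2)
E
python3 - <<'E'
import pickle,numpy as np
from h import *;import fit as F
d=pickle.load(open("cap0.pkl","rb"))
t,s=cloud(d["top"]),cloud(d["side"])
for n,f,x,r in(("tee",F.tee,(.393,.221,-18),.07),("elbow",F.elbow,(.394,-.224,-32),.06),("block",F.block,(.539,-.236,97),.075),("cap",F.cap,(.544,.228,0),.05),("jig",F.jig,(.483,0,3),.17)):
    print(n,*[F.fit(c,f,x,r) for c in([t],[s],[t,s])])
for y in(.3,.15,.05,0,-.05,-.15,-.25,-.3):
    q=t[(abs(t[...,1]-y)<.01)&(t[...,2]>.3)&(t[...,0]>.3)]
    if len(q): i=np.nanargmin(q[:,0]);print(y,"duct front",q[i].round(3),"top",np.nanmax(q[:,2]).round(3),"zmin",q[np.nanargmin(q[:,2])].round(3),"xmax",np.nanmax(q[:,0]).round(3))
E
```

```text
tee (array([  0.3917,   0.2236, -17.3457]), np.float64(2.09)) (array([  0.3942,   0.2246, -16.9339]), np.float64(3.06)) (array([  0.392 ,   0.2235, -17.7802]), np.float64(2.48))
elbow (array([  0.399 ,  -0.2245, -24.7117]), np.float64(2.56)) (array([  0.3995,  -0.2253, -28.7728]), np.float64(2.37)) (array([  0.3992,  -0.2251, -26.3968]), np.float64(2.46))
block (array([ 0.5441, -0.2336, 98.8181]), np.float64(2.38)) (array([ 0.5458, -0.2331, 97.729 ]), np.float64(2.22)) (array([ 0.5449, -0.2333, 99.123 ]), np.float64(2.3))
cap (array([ 0.5482,  0.2308, -0.5887]), np.float64(2.88)) (array([0.5502, 0.2321, 3.9664]), np.float64(3.38)) (array([ 0.549 ,  0.2312, -8.0194]), np.float64(3.1))
jig (array([ 0.4885, -0.0082,  4.3634]), np.float64(2.82)) (array([ 0.4898, -0.0078,  4.3404]), np.float64(2.85)) (array([ 0.4893, -0.008 ,  4.33  ]), np.float64(2.85))
0.3 duct front [0.559 0.298 0.411] top 0.466 zmin [0.574 0.309 0.356] xmax 0.682
0.15 duct front [0.536 0.141 0.477] top 0.528 zmin [0.547 0.159 0.423] xmax 0.659
0.05 duct front [0.514 0.044 0.521] top 0.578 zmin [0.525 0.044 0.474] xmax 0.643
0 duct front [ 0.505 -0.007  0.559] top 0.605 zmin [0.518 0.004 0.489] xmax 0.63
-0.05 duct front [ 0.493 -0.059  0.596] top 0.637 zmin [ 0.505 -0.05   0.53 ] xmax 0.622
-0.15 duct front [ 0.453 -0.16   0.64 ] top 0.713 zmin [ 0.483 -0.144  0.584] xmax 0.592
-0.25 duct front [ 0.426 -0.248  0.714] top 0.758 zmin [ 0.433 -0.243  0.691] xmax 0.56
```

```bash
cat > ov.py <<'E'
import pickle,numpy as np,cv2,sys
from h import *
S={"tee":[(-.027,-.02,.02),(-.027,.02,.02),(-.01,.02,.02),(-.01,.036,.02),(.027,.036,.02),(.027,-.036,.02),(-.013,-.036,.02),(-.013,-.02,.02)],
"elbow":[(-.0275,-.011,.02),(-.0275,.028,.02),(.015,.0275,.02),(.0275,.015,.02),(.028,-.0275,.02),(-.011,-.0275,.02),(-.011,-.011,.02)],
"block":[(-.028,-.002,.035),(-.028,.042,.035),(.016,.042,.035),(.016,-.002,.035),(.0115,-.042,.0175),(-.0235,-.042,.0175)],
"cap":[(.026*np.cos(a),.026*np.sin(a),.012) for a in np.arange(0,6.28,.3)],
"hole":[(-.006+.01*np.cos(a),.0195+.01*np.sin(a),.035) for a in np.arange(0,6.28,.3)]}
def tile(c,items,u,v,h=25,k=5.2):
    im=cv2.resize(c["pixels"][v-h:v+h,u-h:u+h,::-1],None,fx=k,fy=k,interpolation=cv2.INTER_CUBIC)
    for n,x,y,a,z0 in items:
        a=np.radians(a);P=[proj(c,(x+p*np.cos(a)-q*np.sin(a),y+p*np.sin(a)+q*np.cos(a),z+z0)) for p,q,z in S[n]]
        P=[((b-u+h+.5)*k,(e-v+h+.5)*k) for b,e in P]
        cv2.polylines(im,[np.int32(np.round(P))],True,(0,0,255),1)
    return im
E
python3 - <<'E'
from ov import *
S["jig"]=[(0,-.14,.012),(.09,-.14,.012),(.09,.14,.012),(0,.14,.012)]
S["line"]=[(.052,-.113,.012),(.052,.113,.012)]
S["flat"]=[(.024,.113,.038),(.08,.113,.038),(.08,.133,.038),(.024,.133,.038)]
S["pin"]=[(.052+.01*np.cos(a),-.123+.01*np.sin(a),.043) for a in np.arange(0,6.28,.3)]
c=pickle.load(open("cap0.pkl","rb"))["top"]
J=(.489,-.008,4.33,0)
t=[tile(c,[("tee",.392,.2235,-17.5,0)],177,245),tile(c,[("elbow",.3992,-.225,-28,0)],380,249),tile(c,[("block",.5445,-.2335,98.5,0),("hole",.5445,-.2335,98.5,0)],384,184),
tile(c,[("cap",.5485,.231,0,0)],177,179),tile(c,[(n,*J) for n in("jig","line","flat")],240,188),tile(c,[(n,*J) for n in("jig","line","pin")],325,184)]
cv2.imwrite("pics/ov.png",np.vstack([np.hstack(t[:3]),np.hstack(t[3:])]))
E
```

```text
(no output)
```

View pics/ov.png

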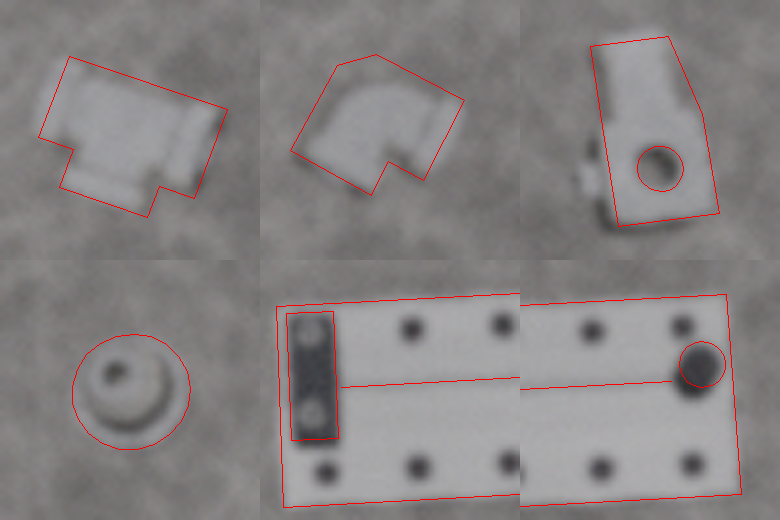

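```bash
cat > plan.py <<'E'
# usage: plan.py x,y,z,yaw[,n] ... : tool-frame rows for successive legs (tool down; yaw = angle of tool y axis); J:jx,jy,z,yaw for jig frame
import sys,numpy as np
from station import r
JO=np.array([.489,-.008]);JY=4.3
def main():
    s=r.sense();p=s["tcp_pos"];R=s["ee_rot"];yaw=np.degrees(np.arctan2(R[1,1],R[0,1]))
    for a in sys.argv[1:]:
        j=a.startswith("J:");v=np.array([float(k) for k in a.replace("J:","").split(",")])
        if j:
            c,q=np.cos(np.radians(JY)),np.sin(np.radians(JY));v[:2]=JO+np.array([[c,-q],[q,c]])@v[:2];v[3]+=JY
        d=R.T@(v[:3]-p);dy=(v[3]-yaw+180)%360-180
        print(a,"->",v.round(3),"d",d.round(4),"rz",round(-dy,1),"rows",round(max(np.linalg.norm(d)/.05,abs(dy)/8.59),1))
        p=v[:3];yaw=v[3];t=np.radians(yaw);R=np.array([[-np.sin(t),np.cos(t),0],[np.cos(t),np.sin(t),0],[0,0,-1.]])
        y=np.array([np.cos(t),np.sin(t),0]);z=np.array([0,0,-1.]);R=np.stack([np.cross(y,z),y,z],1)
main()
E
python3 plan.py .392,.2245,.2,162.5 .392,.2245,.004,162.5
```

```text
.392,.2245,.2,162.5 -> [  0.392   0.224   0.2   162.5  ] d [0.3039 0.2901 0.0222] rz 89.6 rows 10.4
.392,.2245,.004,162.5 -> [3.920e-01 2.240e-01 4.000e-03 1.625e+02] d [0.    0.    0.196] rz -0.0 rows 3.9
```

```bash
python3 steer.py '[[1,0.152,0.145,0.011,0,0,45],[1,0.152,0.145,0.011,0,0,45],[1,0.152,0.145,0.011,0,0,45],[1,0.152,0.145,0.011,0,0,45],[1,0.152,0.145,0.011,0,0,45],[1,0.152,0.145,0.011,0,0,45],[1,0.152,0.145,0.011,0,0,45]]'; python3 plan.py .392,.2245,.2,162.5 .392,.2245,.05,162.5; python3 -c "
from station import r;print(r.sense()['joints'].round(1))"
```

```text
time_s: 0.8
tcp_pos: [0.2925, 0.4091, 0.2114]
ee_rot: [[0.454, -0.891, -0.0], [-0.891, -0.454, -0.0], [0.0, 0.0, -1.0]]
wrist_force: [1.0, -0.3, 1.0]
gripper_width: 1.004
gripper_force: 0.0
.392,.2245,.2,162.5 -> [  0.392   0.224   0.2   162.5  ] d [ 0.2097 -0.0047  0.0114] rz 44.5 rows 5.2
.392,.2245,.05,162.5 -> [3.920e-01 2.240e-01 5.000e-02 1.625e+02] d [0.   0.   0.15] rz -0.0 rows 3.0
[ 73.   10.7 -17.3  -0.  -62.  -45.9]
```

```bash
python3 steer.py '[[1,0.21,-0.005,0.011,0,0,44.5],[1,0.21,-0.005,0.011,0,0,44.5],[1,0.21,-0.005,0.011,0,0,44.5],[1,0.21,-0.005,0.011,0,0,44.5],[1,0.21,-0.005,0.011,0,0,44.5],[1,0.21,-0.005,0.011,0,0,44.5]]'; python3 steer.py '[[0.85,0,0,0.13,0,0,0],[0.85,0,0,0.13,0,0,0],[0.85,0,0,0.13,0,0,0],[0.85,0,0,0.13,0,0,0]]'; python3 plan.py .392,.2245,.004,162.5
python3 - <<'E'
from station import r
from h import *
print(r.sense()['joints'].round(1))
a=r.capture("side")["pixels"][:,:,::-1];b=r.capture("top");w=cloud(b);b=b["pixels"][:,:,::-1]
cv2.imwrite("pics/s1.png",cv2.resize(np.hstack([a,b]),(800,300),interpolation=cv2.INTER_AREA))
import pickle;pickle.dump(w,open("w1.pkl","wb"))
w0=cloud(pickle.load(open("cap0.pkl","rb"))["top"]);m=abs(w0[...,2]-w[...,2])>.04
for y in np.arange(-.1,.5,.05):
    q=w[m&(abs(w[...,1]-y)<.01)]
    if len(q):print(y.round(2),"x",q[:,0].min().round(2),q[:,0].max().round(2),"z",q[:,2].min().round(2),q[:,2].max().round(2))
E
```

```text
time_s: 1.4
tcp_pos: [0.3927, 0.2239, 0.2002]
ee_rot: [[-0.303, -0.953, -0.001], [-0.953, 0.303, -0.001], [0.001, 0.0, -1.0]]
wrist_force: [0.9, 0.2, 0.0]
gripper_width: 1.001
gripper_force: 0.0
time_s: 1.8
tcp_pos: [0.3898, 0.2239, 0.0669]
ee_rot: [[-0.296, -0.955, -0.007], [-0.955, 0.296, -0.007], [0.009, 0.004, -1.0]]
wrist_force: [-0.1, -1.2, -0.1]
gripper_width: 0.857
gripper_force: 0.0
.392,.2245,.004,162.5 -> [3.920e-01 2.240e-01 4.000e-03 1.625e+02] d [-0.0018 -0.0022  0.0629] rz 0.3 rows 1.3
[ 50.7  16.4 -34.9  -0.1 -39.3 -67.9]
-0.05 x 0.05 0.08 z 0.01 0.15
0.0 x 0.06 0.08 z 0.02 0.16
0.05 x 0.03 0.06 z 0.01 0.09
0.15 x 0.17 0.19 z 0.56 0.67
0.2 x 0.17 0.49 z 0.08 0.66
0.25 x 0.16 0.46 z 0.12 0.6
0.3 x 0.21 0.37 z 0.39 0.51
0.35 x 0.2 0.31 z 0.39 0.43
0.4 x 0.25 0.25 z 0.39 0.39
```

View pics/s1.png

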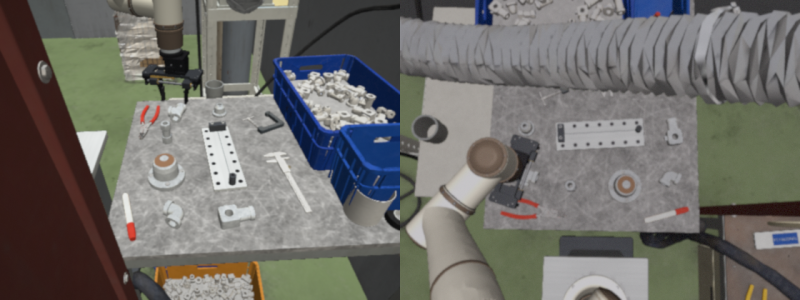

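```bash
python3 - <<'E'
import pickle,numpy as np
from h import *
w=pickle.load(open("w1.pkl","rb"));w0=cloud(pickle.load(open("cap0.pkl","rb"))["top"]);m=(abs(w0[...,2]-w[...,2])>.04)
q=w[m&(w[...,0]>.3)]
for z in np.arange(.05,.5,.03):
    k=q[abs(q[:,2]-z)<.015]
    if len(k):print(z.round(2),len(k),k.min(0).round(3),k.max(0).round(3))
E
python3 steer.py '[[0.85,-0.002,-0.002,0.062,0,0,0.3],[0.85,-0.002,-0.002,0.062,0,0,0.3],[0.85,-0.002,-0.002,0.062,0,0,0.3]]'
```

```text
0.08 6 [0.35  0.203 0.08 ] [0.428 0.228 0.092]
0.11 20 [0.351 0.201 0.096] [0.43  0.245 0.124]
0.14 82 [0.301 0.164 0.143] [0.462 0.215 0.155]
0.17 2080 [0.3   0.162 0.155] [0.492 0.286 0.185]
0.2 75 [0.302 0.167 0.185] [0.488 0.284 0.197]
0.23 284 [0.355 0.176 0.225] [0.442 0.222 0.245]
0.26 88 [0.352 0.186 0.245] [0.431 0.23  0.274]
0.29 149 [0.352 0.185 0.275] [0.415 0.221 0.303]
0.32 75 [0.348 0.181 0.306] [0.436 0.225 0.335]
0.35 314 [0.349 0.181 0.335] [0.436 0.221 0.365]
0.38 593 [0.3   0.184 0.365] [0.424 0.351 0.395]
0.41 2840 [0.3   0.183 0.395] [0.433 0.347 0.425]
0.44 2534 [0.351 0.185 0.425] [0.434 0.267 0.442]
time_s: 2.2
tcp_pos: [0.3952, 0.2274, 0.0087]
ee_rot: [[-0.303, -0.953, 0.0], [-0.953, 0.303, -0.0], [0.0, -0.0, -1.0]]
wrist_force: [0.4, 0.7, 0.7]
gripper_width: 0.847
gripper_force: 0.0
```

```bash
python3 steer.py '[[0.85,0.003,0.002,0.003,0,0,0],[0.85,0.003,0.002,0.003,0,0,0]]';python3 steer.py '[[0.3,0,0,0,0,0,0],[0.3,0,0,0,0,0,0],[0.3,0,0,0,0,0,0],[0.3,0,0,0,0,0,0],[0.3,0,0,0,0,0,0],[0.3,0,0,0,0,0,0]]'
```

```text
time_s: 2.4
tcp_pos: [0.3925, 0.2251, 0.0071]
ee_rot: [[-0.304, -0.953, 0.002], [-0.953, 0.304, 0.002], [-0.003, -0.001, -1.0]]
wrist_force: [-0.1, 0.4, 0.1]
gripper_width: 0.851
gripper_force: 0.0
time_s: 3.0
tcp_pos: [0.3922, 0.2245, 0.006]
ee_rot: [[-0.304, -0.953, 0.0], [-0.953, 0.304, 0.0], [-0.0, -0.0, -1.0]]
wrist_force: [-1.9, 0.1, 5.9]
gripper_width: 0.612
gripper_force: 30.0
```

```bash
python3 steer.py '[[0.3,0,0,-0.09,0,0,0],[0.3,0,0,-0.09,0,0,0],[0.3,0,0,-0.09,0,0,0]]'; python3 plan.py .43,.02,.08,184.3 J:45,-14.5,.05,180; python3 - <<'E'
E
sed -i 's#v\[:2\]=JO#v[:2]=JO#; s#@v\[:2\];#@v[:2]/1;#' plan.py; python3 plan.py J:-.06,.02,.08,180 J:.045,-.0145,.05,180 J:.045,-.0145,.019,180
```

```text
time_s: 3.3
tcp_pos: [0.3947, 0.2269, 0.0999]
ee_rot: [[-0.303, -0.953, 0.008], [-0.953, 0.303, 0.008], [-0.01, -0.005, -1.0]]
wrist_force: [0.9, 1.1, -1.3]
gripper_width: 0.612
gripper_force: 30.0
.43,.02,.08,184.3 -> [4.300e-01 2.000e-02 8.000e-02 1.843e+02] d [ 0.1867 -0.0962  0.0186] rz -21.9 rows 4.2
J:45,-14.5,.05,180 -> [ 4.6450e+01 -1.1093e+01  5.0000e-02  1.8430e+02] d [ 1.45323e+01 -4.50567e+01  3.00000e-02] rz -0.0 rows 946.8
J:-.06,.02,.08,180 -> [4.280e-01 7.000e-03 8.000e-02 1.843e+02] d [ 0.1994 -0.0978  0.0185] rz -21.9 rows 4.5
J:.045,-.0145,.05,180 -> [ 5.350e-01 -1.900e-02  5.000e-02  1.843e+02] d [ 0.0345 -0.105   0.03  ] rz -0.0 rows 2.3
J:.045,-.0145,.019,180 -> [ 5.350e-01 -1.900e-02  1.900e-02  1.843e+02] d [0.    0.    0.031] rz -0.0 rows 0.6
```

```bash
python3 steer.py '[[0.3,0.199,-0.098,0.016,0,0,-21.9],[0.3,0.199,-0.098,0.016,0,0,-21.9],[0.3,0.199,-0.098,0.016,0,0,-21.9],[0.3,0.199,-0.098,0.016,0,0,-21.9],[0.3,0.199,-0.098,0.016,0,0,-21.9],[0.3,0.199,-0.098,0.016,0,0,-21.9]]'; python3 steer.py '[[0.3,0.034,-0.105,0.03,0,0,0],[0.3,0.034,-0.105,0.03,0,0,0],[0.3,0.034,-0.105,0.03,0,0,0],[0.3,0.034,-0.105,0.03,0,0,0],[0.3,0.034,-0.105,0.03,0,0,0]]'; python3 plan.py J:.045,-.0145,.019,180
```

```text
time_s: 3.9
tcp_pos: [0.4229, 0.0011, 0.0778]
ee_rot: [[0.066, -0.998, -0.004], [-0.998, -0.066, -0.001], [0.001, 0.005, -1.0]]
wrist_force: [-0.5, 0.1, -1.5]
gripper_width: 0.615
gripper_force: 30.0
time_s: 4.4
tcp_pos: [0.5303, -0.0212, 0.0483]
ee_rot: [[0.072, -0.997, -0.004], [-0.997, -0.072, -0.0], [0.0, 0.004, -1.0]]
wrist_force: [0.4, 0.6, -2.7]
gripper_width: 0.613
gripper_force: 30.0
J:.045,-.0145,.019,180 -> [ 5.350e-01 -1.900e-02  1.900e-02  1.843e+02] d [-0.0018 -0.0049  0.0293] rz -0.1 rows 0.6
```

```bash
python3 steer.py '[[0.3,-0.002,-0.005,0.01,0,0,0],[0.3,-0.002,-0.005,0.02,0,0,0],[0.3,-0.002,-0.005,0.025,0,0,0],[0.3,-0.002,-0.005,0.027,0,0,0],[0.3,-0.002,-0.005,0.027,0,0,0],[0.3,-0.002,-0.005,0.027,0,0,0]]'; python3 plan.py J:.045,-.0145,.018,180
```

```text
time_s: 5.0
tcp_pos: [0.537, -0.019, 0.0228]
ee_rot: [[0.073, -0.997, 0.0], [-0.997, -0.073, 0.0], [0.0, -0.0, -1.0]]
wrist_force: [0.1, 0.2, -2.0]
gripper_width: 0.613
gripper_force: 30.0
J:.045,-.0145,.018,180 -> [ 5.350e-01 -1.900e-02  1.800e-02  1.843e+02] d [-0.      0.002   0.0048] rz -0.1 rows 0.1
```

```bash
python3 steer.py '[[0.3,0,0.002,0.002,0,0,0],[0.3,0,0.002,0.0045,0,0,0],[0.3,0,0.002,0.0045,0,0,0],[0.3,0,0.002,0.0045,0,0,0]]'; python3 steer.py '[[0.85,0,0,0,0,0,0],[0.85,0,0,0,0,0,0],[0.85,0,0,0,0,0,0],[0.85,0,0,-0.02,0,0,0],[0.85,0,0,-0.05,0,0,0],[0.85,0,0,-0.05,0,0,0]]'; python3 plan.py J:-.04,-.0145,.1,180 .399,-.225,.15,-119 .399,-.225,.006,-119;python3 -c "
from station import r;print(r.sense()['joints'].round(1))"
```

```text
time_s: 5.4
tcp_pos: [0.5348, -0.0192, 0.018]
ee_rot: [[0.073, -0.997, -0.0], [-0.997, -0.073, -0.0], [0.0, 0.0, -1.0]]
wrist_force: [-1.0, 0.2, -1.4]
gripper_width: 0.612
gripper_force: 30.0
time_s: 6.0
tcp_pos: [0.538, -0.0187, 0.0719]
ee_rot: [[0.074, -0.997, 0.009], [-0.997, -0.074, 0.001], [-0.001, -0.009, -1.0]]
wrist_force: [0.6, -1.1, 0.1]
gripper_width: 0.847
gripper_force: 0.0
J:-.04,-.0145,.1,180 -> [ 4.500e-01 -2.500e-02  1.000e-01  1.843e+02] d [ 0.0003  0.0878 -0.0288] rz -0.1 rows 1.8
.399,-.225,.15,-119 -> [   0.399   -0.225    0.15  -119.   ] d [ 0.1951  0.066  -0.05  ] rz -56.7 rows 6.6
.399,-.225,.006,-119 -> [ 3.99e-01 -2.25e-01  6.00e-03 -1.19e+02] d [0.    0.    0.144] rz -0.0 rows 2.9
[ 15.3  22.7 -23.3   0.1 -43.5 -11.1]
```

```bash
python3 steer.py '[[0.85,0,0.088,-0.029,0,0,0],[0.85,0,0.088,-0.029,0,0,0],[0.85,0,0.088,-0.029,0,0,0]]'; python3 steer.py '[[0.85,0.195,0.066,-0.05,0,0,-56.7],[0.85,0.195,0.066,-0.05,0,0,-56.7],[0.85,0.195,0.066,-0.05,0,0,-56.7],[0.85,0.195,0.066,-0.05,0,0,-56.7],[0.85,0.195,0.066,-0.05,0,0,-56.7],[0.85,0.195,0.066,-0.05,0,0,-56.7],[0.85,0.195,0.066,-0.05,0,0,-56.7],[0.85,0.195,0.066,-0.05,0,0,-56.7]]'; python3 plan.py .399,-.225,.006,-119
```

```text
time_s: 6.3
tcp_pos: [0.4423, -0.0264, 0.0975]
ee_rot: [[0.072, -0.997, -0.002], [-0.997, -0.072, 0.0], [-0.001, 0.002, -1.0]]
wrist_force: [0.2, -0.0, 0.7]
gripper_width: 0.85
gripper_force: 0.0
time_s: 7.1
tcp_pos: [0.3956, -0.2255, 0.1469]
ee_rot: [[0.875, -0.485, 0.0], [-0.485, -0.875, -0.0], [0.0, -0.0, -1.0]]
wrist_force: [-0.2, 0.8, 0.6]
gripper_width: 0.847
gripper_force: 0.0
.399,-.225,.006,-119 -> [ 3.99e-01 -2.25e-01  6.00e-03 -1.19e+02] d [ 0.0026 -0.0021  0.1409] rz 0.0 rows 2.8
```

```bash
python3 steer.py '[[0.85,0.003,-0.002,0.1,0,0,0],[0.85,0.003,-0.002,0.1,0,0,0],[0.85,0.003,-0.002,0.12,0,0,0],[0.85,0.003,-0.002,0.137,0,0,0],[0.85,0.003,-0.002,0.137,0,0,0],[0.85,0.003,-0.002,0.137,0,0,0],[0.85,0.003,-0.002,0.137,0,0,0]]'; python3 plan.py .399,-.225,.006,-119
```

```text
time_s: 7.8
tcp_pos: [0.4001, -0.2248, 0.011]
ee_rot: [[0.874, -0.486, 0.002], [-0.486, -0.874, -0.001], [0.002, -0.001, -1.0]]
wrist_force: [0.1, 0.1, -1.3]
gripper_width: 0.849
gripper_force: 0.0
.399,-.225,.006,-119 -> [ 3.99e-01 -2.25e-01  6.00e-03 -1.19e+02] d [-0.0009  0.0007  0.005 ] rz -0.1 rows 0.1
```

```bash
python3 steer.py '[[0.85,0,0,0.005,0,0,0],[0.3,0,0,0.005,0,0,0],[0.3,0,0,0.005,0,0,0],[0.3,0,0,0.005,0,0,0],[0.3,0,0,0.005,0,0,0],[0.3,0,0,0.005,0,0,0],[0.3,0,0,0.005,0,0,0]]'; python3 steer.py '[[0.3,0,0,-0.1,0,0,0],[0.3,0,0,-0.1,0,0,0],[0.3,0,0,-0.1,0,0,0]]'
python3 - <<'E'
from station import r
from h import *
a=r.capture("side")["pixels"][:,:,::-1]
cv2.imwrite("pics/s2.png",cv2.resize(a[100:340,140:400],None,fx=2.3,fy=2.3))
E
python3 plan.py J:-.06,-.0835,.12,180 J:.0435,-.0835,.08,180 J:.0435,-.0835,.019,180
```

```text
time_s: 8.5
tcp_pos: [0.399, -0.2247, 0.0053]
ee_rot: [[0.874, -0.487, -0.0], [-0.487, -0.874, -0.0], [0.0, 0.0, -1.0]]
wrist_force: [-1.5, -1.0, 2.3]
gripper_width: 0.63
gripper_force: 29.9
time_s: 8.8
tcp_pos: [0.4039, -0.2257, 0.1107]
ee_rot: [[0.874, -0.485, 0.014], [-0.485, -0.874, -0.004], [0.014, -0.004, -1.0]]
wrist_force: [1.5, -0.3, -2.5]
gripper_width: 0.63
gripper_force: 29.9
J:-.06,-.0835,.12,180 -> [ 4.350e-01 -9.600e-02  1.200e-01  1.843e+02] d [-0.0329 -0.1294 -0.0122] rz 56.6 rows 6.6
J:.0435,-.0835,.08,180 -> [ 5.390e-01 -8.800e-02  8.000e-02  1.843e+02] d [ 0.     -0.1035  0.04  ] rz -0.0 rows 2.2
J:.0435,-.0835,.019,180 -> [ 5.390e-01 -8.800e-02  1.900e-02  1.843e+02] d [0.    0.    0.061] rz -0.0 rows 1.2
```

View pics/s2.png

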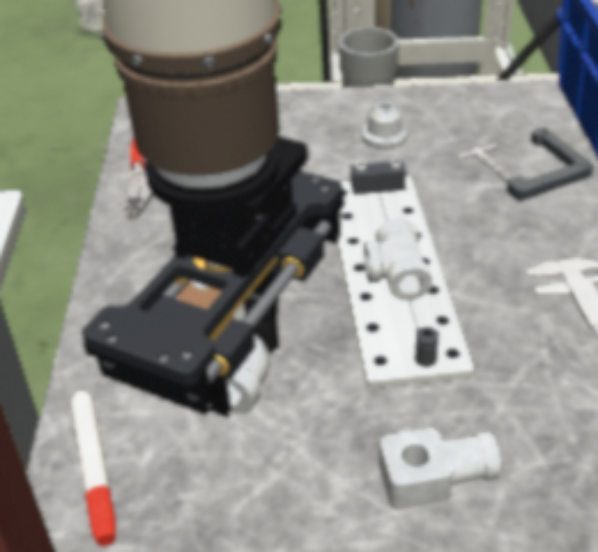

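```bash
python3 steer.py '[[0.3,-0.033,-0.129,-0.012,0,0,56.6],[0.3,-0.033,-0.129,-0.012,0,0,56.6],[0.3,-0.033,-0.129,-0.012,0,0,56.6],[0.3,-0.033,-0.129,-0.012,0,0,56.6],[0.3,-0.033,-0.129,-0.012,0,0,56.6],[0.3,-0.033,-0.129,-0.012,0,0,56.6],[0.3,-0.033,-0.129,-0.012,0,0,56.6],[0.3,-0.033,-0.129,-0.012,0,0,56.6]]';  python3 steer.py '[[0.3,0,-0.103,0.04,0,0,0],[0.3,0,-0.103,0.04,0,0,0],[0.3,0,-0.103,0.04,0,0,0],[0.3,0,-0.103,0.04,0,0,0],[0.3,0,-0.103,0.04,0,0,0]]'; python3 plan.py J:.0435,-.0835,.019,180
```

```text
time_s: 9.65
tcp_pos: [0.4315, -0.0957, 0.1153]
ee_rot: [[0.074, -0.997, -0.004], [-0.997, -0.074, 0.0], [-0.0, 0.004, -1.0]]
wrist_force: [0.3, 0.0, -1.8]
gripper_width: 0.628
gripper_force: 29.9
time_s: 10.15
tcp_pos: [0.5339, -0.0883, 0.076]
ee_rot: [[0.075, -0.997, -0.003], [-0.997, -0.075, 0.0], [-0.0, 0.003, -1.0]]
wrist_force: [-0.3, 0.7, -1.9]
gripper_width: 0.631
gripper_force: 29.9
J:.0435,-.0835,.019,180 -> [ 5.390e-01 -8.800e-02  1.900e-02  1.843e+02] d [ 0.0001 -0.0049  0.057 ] rz 0.0 rows 1.1
```

```bash
python3 steer.py '[[0.3,0,-0.003,0.03,0,0,0],[0.3,0,-0.003,0.045,0,0,0],[0.3,0,-0.003,0.053,0,0,0],[0.3,0,-0.003,0.053,0,0,0],[0.3,0,-0.003,0.053,0,0,0],[0.3,0,-0.003,0.053,0,0,0]]'; python3 plan.py J:.0435,-.0835,.0175,180
```

```text
time_s: 10.75
tcp_pos: [0.5394, -0.0879, 0.0253]
ee_rot: [[0.075, -0.997, 0.002], [-0.997, -0.075, 0.0], [0.0, -0.002, -1.0]]
wrist_force: [-0.5, 0.1, -1.6]
gripper_width: 0.633
gripper_force: 29.9
J:.0435,-.0835,.0175,180 -> [ 5.390e-01 -8.800e-02  1.800e-02  1.843e+02] d [0.0001 0.0008 0.0078] rz 0.0 rows 0.2
```

```bash
python3 steer.py '[[0.3,0,0.001,0.004,0,0,0],[0.3,0,0.001,0.007,0,0,0],[0.3,0,0.001,0.007,0,0,0],[0.3,0,0.001,0.007,0,0,0],[0.3,0,0.001,0.0075,0,0,0]]'; python3 steer.py '[[0.85,0,0,0,0,0,0],[0.85,0,0,0,0,0,0],[0.85,0,0,0,0,0,0],[0.85,0,0,-0.03,0,0,0],[0.85,0,0,-0.08,0,0,0],[0.85,0,0,-0.08,0,0,0],[0.85,0,0,-0.08,0,0,0]]'; python3 plan.py J:-.04,-.0835,.13,180 .45,-.22,.14,-130 .542,-.251,.1,-82 .542,-.251,.005,-82; python3 -c "
import numpy as np
a=np.radians(98.4);print(.5447-18e-3*np.sin(a),-.2335+18e-3*np.cos(a))"
```

```text
time_s: 11.25
tcp_pos: [0.5378, -0.088, 0.0173]
ee_rot: [[0.075, -0.997, -0.0], [-0.997, -0.075, -0.0], [0.0, 0.0, -1.0]]
wrist_force: [-2.8, 1.1, 8.3]
gripper_width: 0.628
gripper_force: 29.9
time_s: 11.95
tcp_pos: [0.5386, -0.0879, 0.0979]
ee_rot: [[0.074, -0.997, 0.004], [-0.997, -0.074, 0.001], [-0.0, -0.004, -1.0]]
wrist_force: [-0.5, -0.1, -0.2]
gripper_width: 0.849
gripper_force: 0.0
J:-.04,-.0835,.13,180 -> [ 4.550e-01 -9.400e-02  1.300e-01  1.843e+02] d [ 0.0002  0.0833 -0.0324] rz -0.0 rows 1.8
.45,-.22,.14,-130 -> [   0.45   -0.22    0.14 -130.  ] d [ 0.125   0.0148 -0.01  ] rz -45.7 rows 5.3
.542,-.251,.1,-82 -> [  0.542  -0.251   0.1   -82.   ] d [ 0.0904 -0.0354  0.04  ] rz -48.0 rows 5.6
.542,-.251,.005,-82 -> [ 5.42e-01 -2.51e-01  5.00e-03 -8.20e+01] d [0.    0.    0.095] rz -0.0 rows 1.9
0.5268930980066662 -0.23612949451412343
```

```bash
python3 steer.py '[[0.85,0,0.083,-0.032,0,0,0],[0.85,0,0.083,-0.032,0,0,0],[0.85,0,0.083,-0.032,0,0,0]]'; python3 steer.py '[[0.85,0.125,0.015,-0.01,0,0,-45.7],[0.85,0.125,0.015,-0.01,0,0,-45.7],[0.85,0.125,0.015,-0.01,0,0,-45.7],[0.85,0.125,0.015,-0.01,0,0,-45.7],[0.85,0.125,0.015,-0.01,0,0,-45.7],[0.85,0.125,0.015,-0.01,0,0,-45.7]]'; python3 plan.py .527,-.236,.09,-81.6 .527,-.236,.005,-81.6
```

```text
time_s: 12.25
tcp_pos: [0.4505, -0.0946, 0.1283]
ee_rot: [[0.074, -0.997, -0.003], [-0.997, -0.074, 0.0], [-0.001, 0.003, -1.0]]
wrist_force: [0.5, -0.4, 0.6]
gripper_width: 0.853
gripper_force: 0.0
time_s: 12.85
tcp_pos: [0.449, -0.2205, 0.137]
ee_rot: [[0.768, -0.64, -0.002], [-0.64, -0.768, 0.0], [-0.002, 0.001, -1.0]]
wrist_force: [0.1, -0.0, -0.7]
gripper_width: 0.851
gripper_force: 0.0
.527,-.236,.09,-81.6 -> [  0.527  -0.236   0.09  -81.6  ] d [ 0.0699 -0.0381  0.0468] rz -48.2 rows 5.6
.527,-.236,.005,-81.6 -> [ 5.27e-01 -2.36e-01  5.00e-03 -8.16e+01] d [0.    0.    0.085] rz -0.0 rows 1.7
```

```bash
python3 steer.py '[[0.85,0.07,-0.038,0.047,0,0,-48.2],[0.85,0.07,-0.038,0.047,0,0,-48.2],[0.85,0.07,-0.038,0.047,0,0,-48.2],[0.85,0.07,-0.038,0.047,0,0,-48.2],[0.85,0.07,-0.038,0.047,0,0,-48.2],[0.85,0.07,-0.038,0.047,0,0,-48.2],[0.85,0.07,-0.038,0.047,0,0,-48.2],[0.85,0.07,-0.038,0.047,0,0,-48.2]]'
python3 - <<'E'
from station import r
import cv2,pickle
from h import *;import fit as F
t,s=r.capture("top"),r.capture("side")
w,v=cloud(t),cloud(s)
J=(.489,-.008,4.3)
def jl(a):
    c,q=np.cos(np.radians(4.3)),np.sin(np.radians(4.3));d=np.array(a[:2])-J[:2];return [c*d[0]+q*d[1],-q*d[0]+c*d[1],a[2]-4.3]
for n,f,x,k in(("tee",F.tee,(.535,-.019,4.3),.045),("elbow",F.elbow,(.538,-.088,-85.7),.036)):
    for cl in([w],[v],[w,v]): o=F.fit(cl,f,x,k,.012);print(n,np.round(jl(o[0]),4),o[1])
im=[cv2.resize(t["pixels"][155:215,215:345,::-1],(780,360),interpolation=cv2.INTER_CUBIC)]
cv2.imwrite("pics/p3.png",im[0])
E
python3 plan.py .527,-.236,.005,-81.6
```

```text
time_s: 13.65
tcp_pos: [0.5272, -0.2358, 0.0904]
ee_rot: [[0.99, 0.14, -0.002], [0.14, -0.99, 0.0], [-0.002, -0.001, -1.0]]
wrist_force: [0.7, -0.3, -0.1]
gripper_width: 0.852
gripper_force: 0.0
tee [ 0.0444 -0.0152  0.    ] 2.47
tee [ 0.0459 -0.0064  3.7284] 1.06
tee [ 0.0444 -0.0152  0.0993] 2.46
elbow [ 4.32000e-02 -8.39000e-02 -8.74383e+01] nan
elbow [ 4.3600e-02 -7.5500e-02 -7.2829e+01] 2.87
elbow [ 4.3600e-02 -7.5500e-02 -7.2829e+01] 2.87
.527,-.236,.005,-81.6 -> [ 5.27e-01 -2.36e-01  5.00e-03 -8.16e+01] d [-0.0002  0.0001  0.086 ] rz -0.3 rows 1.7
  return _methods._mean(a, axis=axis, dtype=dtype,
  ret = ret.dtype.type(ret / rcount)
```

View pics/p3.png

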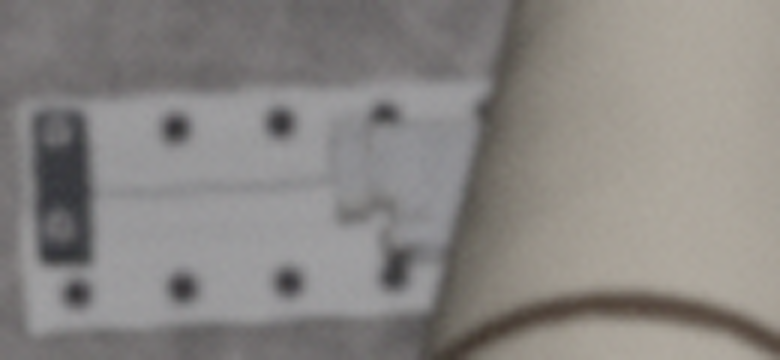

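The tee's left mouth is at (332,160), square to the scribed line; the arm covers the rest. Now I'll pick the block.

```bash
python3 steer.py '[[0.85,0,0,0.05,0,0,0],[0.85,0,0,0.07,0,0,0],[0.85,0,0,0.085,0,0,0],[0.85,0,0,0.085,0,0,0],[0.85,0,0,0.085,0,0,0],[0.85,0,0,0.085,0,0,0]]'; python3 steer.py '[[0.3,0,0,0,0,0,0],[0.3,0,0,0,0,0,0],[0.3,0,0,0,0,0,0],[0.3,0,0,0,0,0,0],[0.3,0,0,0,0,0,0],[0.3,0,0,0,0,0,0]]';python3 steer.py '[[0.3,0,0,-0.08,0,0,0],[0.3,0,0,-0.08,0,0,0],[0.3,0,0,-0.08,0,0,0]]'; python3 plan.py .45,-.22,.14,-130 J:-.05,.0,.13,180 J:-.05,.087,.08,180 J:-.05,.087,.024,180 J:.058,.087,.024,180
```

```text
time_s: 14.35
tcp_pos: [0.5283, -0.2361, 0.0077]
ee_rot: [[0.99, 0.142, 0.002], [0.142, -0.99, -0.001], [0.002, 0.001, -1.0]]
wrist_force: [-0.3, 0.3, 0.4]
gripper_width: 0.851
gripper_force: 0.0
time_s: 14.95
tcp_pos: [0.5276, -0.236, 0.0071]
ee_rot: [[0.99, 0.142, 0.001], [0.142, -0.99, -0.0], [0.001, 0.0, -1.0]]
wrist_force: [-0.6, -0.1, 4.8]
gripper_width: 0.636
gripper_force: 30.0
time_s: 15.25
tcp_pos: [0.5302, -0.2364, 0.0904]
ee_rot: [[0.99, 0.143, 0.008], [0.143, -0.99, -0.002], [0.008, 0.003, -1.0]]
wrist_force: [1.3, -0.5, -3.0]
gripper_width: 0.637
gripper_force: 30.0
.45,-.22,.14,-130 -> [   0.45   -0.22    0.14 -130.  ] d [-0.0766 -0.0275 -0.0503] rz 48.2 rows 5.6
J:-.05,.0,.13,180 -> [ 4.390e-01 -1.200e-02  1.300e-01  1.843e+02] d [-0.1422 -0.1525  0.01  ] rz 45.7 rows 5.3
J:-.05,.087,.08,180 -> [4.330e-01 7.500e-02 8.000e-02 1.843e+02] d [-0.087  0.     0.05 ] rz -0.0 rows 2.0
J:-.05,.087,.024,180 -> [4.330e-01 7.500e-02 2.400e-02 1.843e+02] d [0.    0.    0.056] rz -0.0 rows 1.1
J:.058,.087,.024,180 -> [5.400e-01 8.300e-02 2.400e-02 1.843e+02] d [ 0.    -0.108  0.   ] rz -0.0 rows 2.2
```

```bash
python3 steer.py '[[0.3,-0.077,-0.027,-0.05,0,0,48.2],[0.3,-0.077,-0.027,-0.05,0,0,48.2],[0.3,-0.077,-0.027,-0.05,0,0,48.2],[0.3,-0.077,-0.027,-0.05,0,0,48.2],[0.3,-0.077,-0.027,-0.05,0,0,48.2],[0.3,-0.077,-0.027,-0.05,0,0,48.2]]'; python3 steer.py '[[0.3,-0.142,-0.152,0.01,0,0,45.7],[0.3,-0.142,-0.152,0.01,0,0,45.7],[0.3,-0.142,-0.152,0.01,0,0,45.7],[0.3,-0.142,-0.152,0.01,0,0,45.7],[0.3,-0.142,-0.152,0.01,0,0,45.7],[0.3,-0.142,-0.152,0.01,0,0,45.7],[0.3,-0.142,-0.152,0.01,0,0,45.7]]'; python3 plan.py J:-.02,.087,.07,180 J:.058,.087,.026,180
```

```text
time_s: 15.85
tcp_pos: [0.4457, -0.2194, 0.1346]
ee_rot: [[0.762, -0.647, -0.004], [-0.647, -0.762, 0.002], [-0.004, 0.001, -1.0]]
wrist_force: [0.0, 0.4, -3.5]
gripper_width: 0.636
gripper_force: 30.0
time_s: 16.55
tcp_pos: [0.4348, -0.0114, 0.125]
ee_rot: [[0.076, -0.997, -0.003], [-0.997, -0.076, -0.0], [-0.0, 0.003, -1.0]]
wrist_force: [0.5, -0.7, -3.3]
gripper_width: 0.63
gripper_force: 30.0
J:-.02,.087,.07,180 -> [4.630e-01 7.700e-02 7.000e-02 1.843e+02] d [-0.0862 -0.0346  0.0549] rz 0.1 rows 2.2
J:.058,.087,.026,180 -> [5.400e-01 8.300e-02 2.600e-02 1.843e+02] d [-0.    -0.078  0.044] rz -0.0 rows 1.8
```

```bash
python3 steer.py '[[0.3,-0.081,-0.035,0.053,0,0,0],[0.3,-0.081,-0.035,0.053,0,0,0],[0.3,-0.081,-0.035,0.053,0,0,0],[0.3,-0.081,-0.035,0.053,0,0,0]]'; python3 steer.py '[[0.3,0,-0.04,0.02,0,0,0],[0.3,0,-0.074,0.04,0,0,0],[0.3,0,-0.074,0.04,0,0,0],[0.3,0,-0.074,0.04,0,0,0],[0.3,0,-0.074,0.04,0,0,0]]';python3 steer.py '[[0.3,0,0,0,0,0,0],[0.3,0,0,0,0,0,0]]'; python3 plan.py J:.058,.087,.026,180
```

```text
time_s: 16.95
tcp_pos: [0.4642, 0.0706, 0.0717]
ee_rot: [[0.077, -0.997, -0.004], [-0.997, -0.077, -0.002], [0.002, 0.004, -1.0]]
wrist_force: [0.3, -0.3, -2.0]
gripper_width: 0.634
gripper_force: 30.0
time_s: 17.45
tcp_pos: [0.5378, 0.0753, 0.034]
ee_rot: [[0.074, -0.997, -0.001], [-0.997, -0.074, -0.0], [0.0, 0.001, -1.0]]
wrist_force: [-0.0, -0.0, -3.3]
gripper_width: 0.636
gripper_force: 30.0
time_s: 17.65
tcp_pos: [0.5386, 0.0763, 0.0347]
ee_rot: [[0.075, -0.997, 0.001], [-0.997, -0.075, 0.0], [-0.0, -0.001, -1.0]]
wrist_force: [-0.3, -0.8, -3.1]
gripper_width: 0.634
gripper_force: 30.0
J:.058,.087,.026,180 -> [5.400e-01 8.300e-02 2.600e-02 1.843e+02] d [-0.0067 -0.0022  0.0087] rz -0.0 rows 0.2
```

```bash
python3 steer.py '[[0.3,-0.006,-0.002,0.004,0,0,0],[0.3,-0.0065,-0.002,0.009,0,0,0],[0.3,-0.0065,-0.002,0.012,0,0,0],[0.3,-0.0065,-0.002,0.0145,0,0,0],[0.3,-0.0065,-0.002,0.0145,0,0,0],[0.3,-0.0065,-0.002,0.0145,0,0,0]]'; python3 plan.py J:.058,.087,.019,180
```

```text
time_s: 18.25
tcp_pos: [0.5401, 0.083, 0.0191]
ee_rot: [[0.075, -0.997, -0.001], [-0.997, -0.075, -0.0], [0.0, 0.001, -1.0]]
wrist_force: [-1.7, -1.0, 0.6]
gripper_width: 0.634
gripper_force: 30.0
J:.058,.087,.019,180 -> [5.400e-01 8.300e-02 1.900e-02 1.843e+02] d [-0.     -0.0002  0.0001] rz -0.0 rows 0.0
```

```bash
python3 steer.py '[[1,0,0,0,0,0,0],[1,0,0,0,0,0,0],[1,0,0,0,0,0,0],[1,0,0,0,0,0,0]]'; python3 steer.py '[[1,0.02,0,0,0,0,0],[1,0.04,0,0,0,0,0],[1,0.04,0,0,0,-7,0],[1,0.04,0,-0.005,0,-15,0],[1,0.04,0,-0.03,0,-15,0],[1,0.04,0,-0.05,0,-15,0],[1,0.04,0,-0.05,0,-15,0]]'; python3 -c "
from station import r;print(r.sense()['joints'].round(1))"; python3 plan.py J:-.06,.03,.07,180
```

```text
time_s: 18.65
tcp_pos: [0.5408, 0.0832, 0.0192]
ee_rot: [[0.075, -0.997, 0.001], [-0.997, -0.075, 0.0], [-0.0, -0.001, -1.0]]
wrist_force: [-0.5, -0.3, 0.4]
gripper_width: 0.912
gripper_force: 0.0
time_s: 19.35
tcp_pos: [0.5458, 0.0428, 0.0719]
ee_rot: [[0.073, -0.997, -0.013], [-0.963, -0.074, 0.259], [-0.259, -0.007, -0.966]]
wrist_force: [0.4, -0.3, -0.2]
gripper_width: 0.998
gripper_force: 0.0
[ 12.1  24.6 -14.3 -19.4 -50.3   4.6]
J:-.06,.03,.07,180 -> [4.270e-01 1.700e-02 7.000e-02 1.843e+02] d [ 0.0163  0.1204 -0.0032] rz -0.1 rows 2.4
```

```bash
python3 steer.py '[[1,0.016,0.06,-0.003,0,0,0],[1,0.016,0.12,-0.003,0,7,0],[1,0.016,0.12,-0.03,0,15,0],[1,0.016,0.12,-0.05,0,15,0],[1,0.016,0.12,-0.05,0,15,0],[1,0.016,0.12,-0.05,0,15,0]]'
python3 - <<'E'
from station import r
import cv2,pickle
from h import *;import fit as F
t,s=r.capture("top"),r.capture("side");pickle.dump((t,s),open("cap4.pkl","wb"))
w,v=cloud(t),cloud(s)
im=np.vstack([cv2.resize(t["pixels"][155:215,215:345,::-1],(650,300),interpolation=cv2.INTER_CUBIC),cv2.resize(s["pixels"][160:280,210:470,::-1],(650,300),interpolation=cv2.INTER_CUBIC)])
cv2.imwrite("pics/p4.png",im)
E
python3 plan.py .43,.09,.14,230 .44,.22,.1,270
```

```text
time_s: 19.95
tcp_pos: [0.4259, 0.0065, 0.1132]
ee_rot: [[0.075, -0.997, 0.001], [-0.997, -0.075, 0.001], [-0.001, -0.001, -1.0]]
wrist_force: [0.4, -0.3, -0.5]
gripper_width: 1.002
gripper_force: 0.0
.43,.09,.14,230 -> [4.3e-01 9.0e-02 1.4e-01 2.3e+02] d [-0.0834 -0.0104 -0.0275] rz -45.8 rows 5.3
.44,.22,.1,270 -> [4.4e-01 2.2e-01 1.0e-01 2.7e+02] d [-0.0759 -0.106   0.04  ] rz -40.0 rows 4.7
```

View pics/p4.png

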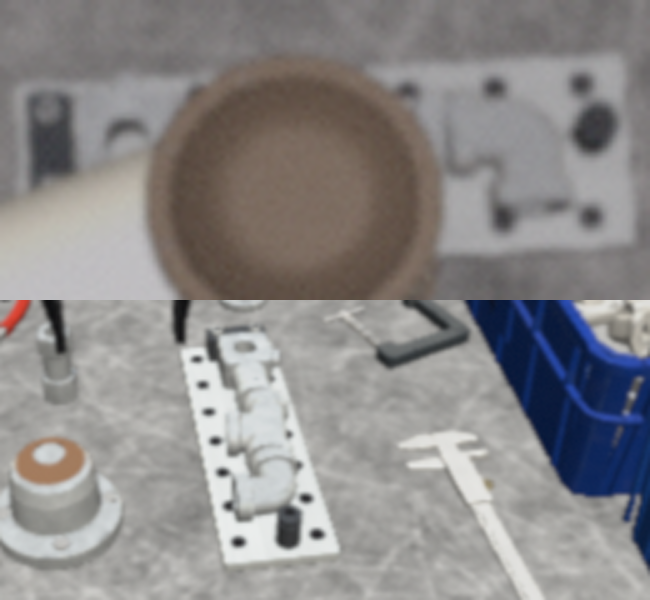

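The side view shows the run block–tee–elbow laid in order between the flat stop (240,340) and the pin (288,527), elbow mouth and branch facing the robot. Now on to the cap.

```bash
python3 steer.py '[[1,-0.083,-0.01,-0.027,0,0,-45.8],[1,-0.083,-0.01,-0.027,0,0,-45.8],[1,-0.083,-0.01,-0.027,0,0,-45.8],[1,-0.083,-0.01,-0.027,0,0,-45.8],[1,-0.083,-0.01,-0.027,0,0,-45.8],[1,-0.083,-0.01,-0.027,0,0,-45.8],[1,-0.083,-0.01,-0.027,0,0,-45.8]]'; python3 steer.py '[[1,-0.076,-0.106,0.04,0,0,-40],[1,-0.076,-0.106,0.04,0,0,-40],[1,-0.076,-0.106,0.04,0,0,-40],[1,-0.076,-0.106,0.04,0,0,-40],[1,-0.076,-0.106,0.04,0,0,-40],[1,-0.076,-0.106,0.04,0,0,-40]]'; python3 steer.py '[[1,0,0,0,0,8,0],[1,0,0,0,0,16,0],[1,0,0,0,0,20,0],[1,0,0,0,0,20,0]]'
python3 - <<'E'
from station import r
import cv2,pickle
from h import *
s=r.sense();print(s["joints"].round(1));R=s["ee_rot"];p=s["tcp_pos"]
print("to front",(R.T@(np.array([.46,.231,.021])-p)).round(4),"then",(R.T@np.array([.0885,0,0])).round(4))
t=r.capture("top");pickle.dump(t,open("cap5.pkl","wb"))
cv2.imwrite("pics/p5.png",cv2.resize(t["pixels"][150:220,160:350,::-1],(798,294),interpolation=cv2.INTER_CUBIC))
E
```

```text
time_s: 20.75
tcp_pos: [0.4297, 0.0893, 0.1391]
ee_rot: [[0.766, -0.643, -0.002], [-0.643, -0.766, -0.001], [-0.001, 0.002, -1.0]]
wrist_force: [0.5, 0.9, -0.2]
gripper_width: 1.004
gripper_force: 0.0
time_s: 21.35
tcp_pos: [0.4393, 0.2196, 0.0991]
ee_rot: [[1.0, -0.0, -0.002], [-0.0, -1.0, -0.001], [-0.002, 0.001, -1.0]]
wrist_force: [0.5, 0.1, 0.1]
gripper_width: 1.001
gripper_force: 0.0
time_s: 21.75
tcp_pos: [0.4477, 0.2154, 0.1036]
ee_rot: [[0.942, -0.01, 0.335], [-0.006, -1.0, -0.01], [0.335, 0.008, -0.942]]
wrist_force: [1.8, -0.5, 1.3]
gripper_width: 0.999
gripper_force: 0.0
[ 47.3  10.1 -53.5  48.8 -19.7  -3.1]
to front [-0.0162 -0.0164  0.0818] then [ 0.0834 -0.0008  0.0297]
```

View pics/p5.png

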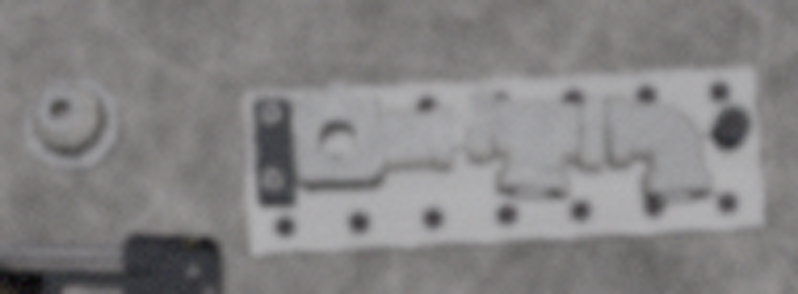

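Run:
```python
import pickle
from ov import *;import fit as F
t=pickle.load(open("cap5.pkl","rb"));w=cloud(t);J=np.array([.489,-.008]);a=np.radians(4.3);Rj=np.array([[np.cos(a),-np.sin(a)],[np.sin(a),np.cos(a)]])
items=[]
for n,f,(x,y,yaw),k in(("tee",F.tee,(.045,-.0145,0),.036),("elbow",F.elbow,(.0435,-.0835,-90),.034),("block",F.block,(.058,.069,0),.043)):
    o=F.fit([w],f,(*(J+Rj@np.array([x,y])),yaw+4.3),k,.012);print(n,(Rj.T@(o[0][:2]-J)).round(4),(o[0][2]-4.3).round(1),o[1])
    items.append((n,*(J+Rj@np.array([x,y])),yaw+4.3,.012))
items.append(("hole",*items[-1][1:]))
big=tile(t,items,290,190,60,6)
cv2.imwrite("pics/p6.png",big[130:500,0:720])
```

```text
tee [ 0.0472 -0.0173] -7.9 2.91
elbow [ 0.0444 -0.0857] -93.3 4.21
block [0.0591 0.0688] -0.2 3.08
```

View pics/p6.png

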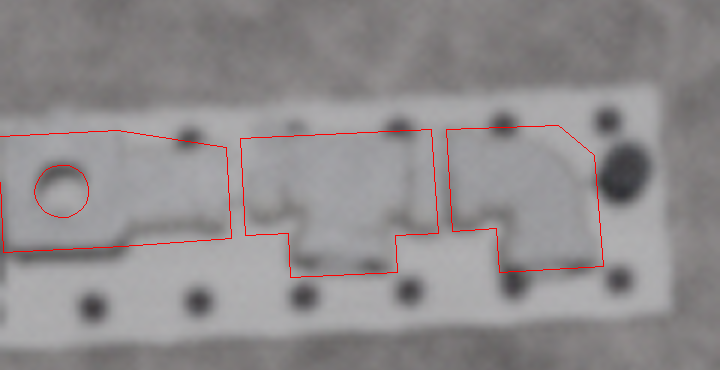

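```bash
cat > q.py <<'E'
import sys,numpy as np
from station import r
s=r.sense();R=s["ee_rot"];p=s["tcp_pos"];print(p.round(4))
for a in sys.argv[1:]:
    v=np.array([float(k) for k in a.split(",")]);print(a,(R.T@(v-p)).round(4));p=v
E
python3 steer.py '[[1,-0.008,-0.016,0.04,0,0,0],[1,-0.016,-0.016,0.075,0,0,0],[1,-0.016,-0.016,0.075,0,0,0],[1,-0.016,-0.016,0.075,0,0,0],[1,-0.016,-0.016,0.075,0,0,0]]'; python3 q.py .46,.231,.021 .5485,.231,.021
```

```text
time_s: 22.3
tcp_pos: [0.467, 0.2312, 0.0379]
ee_rot: [[0.938, -0.012, 0.347], [-0.007, -1.0, -0.015], [0.347, 0.012, -0.938]]
wrist_force: [1.1, 0.2, 0.2]
gripper_width: 1.001
gripper_force: 0.0
[0.467  0.2312 0.0379]
.46,.231,.021 [-0.0125  0.      0.0134]
.5485,.231,.021 [ 0.083  -0.0011  0.0307]
```

```bash
python3 steer.py '[[1,-0.012,0,0.013,0,0,0],[1,-0.012,0,0.013,0,0,0],[1,-0.012,0,0.013,0,0,0],[1,-0.012,0,0.013,0,0,0]]'; python3 -c "
from station import r;print(r.sense()['joints'].round(1))"; python3 q.py .5485,.231,.021
```

```text
time_s: 22.7
tcp_pos: [0.4601, 0.2336, 0.0271]
ee_rot: [[0.939, -0.009, 0.343], [-0.002, -1.0, -0.02], [0.343, 0.018, -0.939]]
wrist_force: [0.5, 0.4, -0.3]
gripper_width: 1.002
gripper_force: 0.0
[ 24.1  19.4 -57.4 117.5 -10.3 -50.9]
[0.4601 0.2336 0.0271]
.5485,.231,.021 [0.0809 0.0017 0.036 ]
```

```bash
python3 steer.py '[[1,0,0,-0.02,0,-4,0],[1,0,0,-0.03,0,-8,0],[1,0,0,-0.03,0,-12,0],[1,0,0,-0.03,0,-16,0],[1,0,0,-0.03,0,-20,0],[1,0,0,-0.03,0,-20,0],[1,0,0,-0.03,0,-20,0],[1,0,0,-0.03,0,-20,0]]'; python3 -c "
from station import r;print(r.sense()['joints'].round(1))"; python3 q.py .495,.231,.04 .5485,.231,.02
```

```text
time_s: 23.5
tcp_pos: [0.4629, 0.2256, 0.059]
ee_rot: [[0.99, -0.031, 0.14], [-0.023, -0.998, -0.06], [0.142, 0.056, -0.988]]
wrist_force: [1.6, -1.8, 0.4]
gripper_width: 0.999
gripper_force: 0.0
[ 48.6  20.  -36.9  16.2 -31.3  26.1]
[0.4629 0.2256 0.059 ]
.495,.231,.04 [ 0.0289 -0.0075  0.023 ]
.5485,.231,.02 [ 0.0501 -0.0028  0.0273]
```

```bash
python3 steer.py '[[1,0.01,0,0,0,0,0],[1,0.02,0,0,0,0,0],[1,0.02,0,0,0,0,0],[1,0.02,0,0,0,0,0]]'; python3 -c "
from station import r;print(r.sense()['joints'].round(1))"; python3 q.py .50,.231,.04 .5485,.231,.02
```

```text
time_s: 23.9
tcp_pos: [0.4854, 0.2226, 0.0615]
ee_rot: [[0.989, -0.035, 0.144], [-0.026, -0.998, -0.064], [0.146, 0.059, -0.987]]
wrist_force: [-0.7, -0.6, 0.1]
gripper_width: 0.998
gripper_force: 0.0
[ 46.5  21.2 -34.4  16.1 -32.3  28.2]
[0.4854 0.2226 0.0615]
.50,.231,.04 [ 0.0111 -0.0102  0.0229]
.5485,.231,.02 [ 0.045  -0.0029  0.0268]
```

```bash
cat > q.py <<'E'
# q.py yaw tilt x,y,z ... : first leg from sensed pose incl. rotation to (yaw, tilt about tool y); later legs translation only
import sys,numpy as np
from scipy.spatial.transform import Rotation as Ro
from station import r
s=r.sense();R=s["ee_rot"];p=s["tcp_pos"];t=np.radians(float(sys.argv[1]))
y=np.array([np.cos(t),np.sin(t),0]);z=np.array([0,0,-1.]);G=np.stack([np.cross(y,z),y,z],1)@Ro.from_euler("y",float(sys.argv[2]),degrees=True).as_matrix()
print(p.round(4),s["joints"].round(1),"rot",Ro.from_matrix(R.T@G).as_rotvec(degrees=True).round(1))
for a in sys.argv[3:]:
    v=np.array([float(k) for k in a.split(",")]);print(a,(R.T@(v-p)).round(4));p=v;R=G
E
python3 q.py -90 10 .5,.231,.04 .5485,.231,.02
```

```text
[0.4854 0.2226 0.0615] [ 46.5  21.2 -34.4  16.1 -32.3  28.2] rot [ 3.7  1.6 -1.4]
.5,.231,.04 [ 0.0111 -0.0102  0.0229]
.5485,.231,.02 [0.0443 0.     0.0281]
```

```bash
python3 steer.py '[[1,0.011,-0.01,0.035,3.7,1.6,-1.4],[1,0.011,-0.01,0.035,3.7,1.6,-1.4],[1,0.011,-0.01,0.035,3.7,1.6,-1.4],[1,0.011,-0.01,0.035,3.7,1.6,-1.4],[1,0.011,-0.01,0.035,3.7,1.6,-1.4]]'; python3 q.py -90 10 .5485,.231,.019
```

```text
time_s: 24.4
tcp_pos: [0.5018, 0.2319, 0.0294]
ee_rot: [[0.985, 0.0, 0.174], [-0.0, -1.0, 0.003], [0.174, -0.003, -0.985]]
wrist_force: [0.8, 0.0, -0.1]
gripper_width: 0.999
gripper_force: 0.0
[0.5018 0.2319 0.0294] [ 44.8  24.3 -36.6  18.1 -22.9  28.9] rot [-0.2 -0.  -0. ]
.5485,.231,.019 [0.0442 0.0009 0.0183]
```

```bash
python3 steer.py '[[1,0.02,0.001,0.008,0,0,0],[1,0.044,0.001,0.018,0,0,0],[1,0.044,0.001,0.018,0,0,0],[1,0.044,0.001,0.018,0,0,0],[1,0.044,0.001,0.018,0,0,0]]'; python3 q.py -90 10 .5485,.231,.018
python3 - <<'E'
from station import r
import cv2
a=r.capture("side")["pixels"][115:195,240:370,::-1];cv2.imwrite("pics/s7.png",cv2.resize(a,None,fx=5,fy=5,interpolation=cv2.INTER_CUBIC))
E
```

```text
time_s: 24.9
tcp_pos: [0.5472, 0.2302, 0.0184]
ee_rot: [[0.985, -0.0, 0.173], [-0.0, -1.0, 0.002], [0.173, -0.002, -0.985]]
wrist_force: [0.8, -0.4, -0.4]
gripper_width: 1.002
gripper_force: 0.0
[0.5472 0.2302 0.0184] [ 41.3  28.2 -30.5  15.7 -24.5  34.7] rot [-0.1  0.1 -0. ]
.5485,.231,.018 [ 0.0013 -0.0008  0.0006]
```

View pics/s7.png

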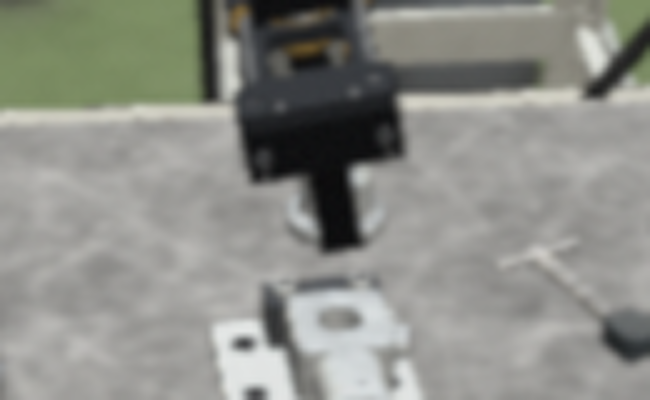

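```bash
python3 steer.py '[[0.2,0.003,-0.001,0,0,0,0],[0.2,0.003,-0.001,0,0,0,0],[0.2,0.003,-0.001,0,0,0,0],[0.2,0.003,-0.001,0,0,0,0],[0.2,0.003,-0.001,0,0,0,0],[0.2,0.003,-0.001,0,0,0,0],[0.2,0.003,-0.001,0,0,0,0],[0.2,0.003,-0.001,0,0,0,0]]';python3 steer.py '[[0.2,0,0,0,0,0,0],[0.2,0,0,0,0,0,0]]'; python3 q.py -90 10 .5485,.231,.05 .5,.231,.09
```

```text
time_s: 25.75
tcp_pos: [0.5509, 0.2314, 0.0185]
ee_rot: [[0.985, -0.0, 0.173], [-0.001, -1.0, 0.002], [0.173, -0.002, -0.985]]
wrist_force: [0.4, 0.7, 0.2]
gripper_width: 0.406
gripper_force: 30.0
time_s: 25.95
tcp_pos: [0.5509, 0.2313, 0.0185]
ee_rot: [[0.985, -0.0, 0.173], [-0.001, -1.0, 0.002], [0.173, -0.002, -0.985]]
wrist_force: [0.6, 0.3, 0.4]
gripper_width: 0.409
gripper_force: 30.0
[0.5509 0.2313 0.0185] [ 41.2  28.5 -29.9  15.5 -24.8  35.1] rot [-0.1  0.  -0. ]
.5485,.231,.05 [ 0.0031  0.0003 -0.0314]
.5,.231,.09 [-0.0408 -0.     -0.0478]
```

```bash
python3 steer.py '[[0.2,0,0,-0.02,0,0,0],[0.2,0,0,-0.031,0,0,0],[0.2,-0.02,0,-0.055,0,0,0],[0.2,-0.04,0,-0.079,0,0,0],[0.2,-0.04,0,-0.079,0,0,0],[0.2,-0.04,0,-0.079,0,0,0]]'; python3 q.py -90 10 .495,.084,.095 .5366,.0842,.08
```

```text
time_s: 26.55
tcp_pos: [0.4978, 0.2315, 0.0902]
ee_rot: [[0.985, 0.0, 0.174], [-0.0, -1.0, 0.004], [0.174, -0.004, -0.985]]
wrist_force: [0.6, 0.2, -1.0]
gripper_width: 0.403
gripper_force: 30.0
[0.4978 0.2315 0.0902] [ 45.5  18.7 -32.   13.  -32.7  33.9] rot [-0.2 -0.  -0. ]
.495,.084,.095 [-0.0019  0.1475 -0.0058]
.5366,.0842,.08 [ 0.0384 -0.0002  0.022 ]
```

```bash
python3 steer.py '[[0.2,-0.002,0.147,-0.006,0,0,0],[0.2,-0.002,0.147,-0.006,0,0,0],[0.2,-0.002,0.147,-0.006,0,0,0],[0.2,-0.002,0.147,-0.006,0,0,0],[0.2,-0.002,0.147,-0.006,0,0,0]]'; python3 steer.py '[[0.2,0.038,0,0.021,0,0,0],[0.2,0.038,0,0.021,0,0,0],[0.2,0.038,0,0.021,0,0,0],[0.2,0.038,0,0.021,0,0,0],[0.2,0.038,0,0.021,0,0,0]]'; python3 q.py -90 10 .5366,.0842,.068
python3 - <<'E'
from station import r
import cv2,pickle
c=r.capture("side");pickle.dump(c,open("cap8.pkl","wb"));a=c["pixels"][120:220,240:370,::-1];cv2.imwrite("pics/s8.png",cv2.resize(a,None,fx=5,fy=5,interpolation=cv2.INTER_CUBIC))
E
```

```text
time_s: 27.05
tcp_pos: [0.4952, 0.0829, 0.0942]
ee_rot: [[0.985, -0.003, 0.172], [-0.003, -1.0, 0.001], [0.172, -0.002, -0.985]]
wrist_force: [-0.0, 0.2, -2.0]
gripper_width: 0.407
gripper_force: 30.0
time_s: 27.55
tcp_pos: [0.5353, 0.0846, 0.0807]
ee_rot: [[0.985, 0.001, 0.173], [0.0, -1.0, 0.002], [0.173, -0.002, -0.985]]
wrist_force: [-0.1, 0.2, -1.3]
gripper_width: 0.408
gripper_force: 30.0
[0.5353 0.0846 0.0807] [ 28.7  18.6 -32.8   9.3 -30.1  53.7] rot [-0.1  0.1  0. ]
.5366,.0842,.068 [-0.0009  0.0004  0.0127]
```

View pics/s8.png

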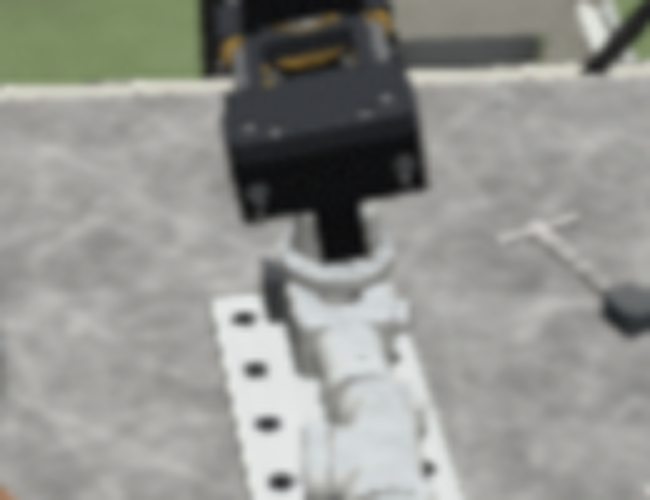

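```bash
python3 - <<'E'
import pickle
from h import *
c=pickle.load(open("cap8.pkl","rb"))
for u in(296,307,318): print(min((tuple(px(c,u,v,.068).round(4)) for v in np.arange(150,190,.5)),key=lambda p:abs(p[1]-.0842)))
E
python3 steer.py '[[0.2,0,0,0.004,0,0,0],[0.2,-0.001,0,0.008,0,0,0],[0.2,-0.001,0,0.012,0,0,0],[0.2,-0.001,0,0.012,0,0,0],[0.2,-0.001,0,0.012,0,0,0]]'; python3 q.py -90 10 .5366,.0842,.066
```

```text
(np.float64(0.5097), np.float64(0.0838), np.float64(0.068))
(np.float64(0.5345), np.float64(0.084), np.float64(0.068))
(np.float64(0.5594), np.float64(0.0842), np.float64(0.068))
time_s: 28.1
tcp_pos: [0.5368, 0.0841, 0.0684]
ee_rot: [[0.985, -0.0, 0.172], [-0.001, -1.0, 0.002], [0.172, -0.002, -0.985]]
wrist_force: [1.1, -0.8, -0.8]
gripper_width: 0.409
gripper_force: 30.0
[0.5368 0.0841 0.0684] [ 28.5  19.8 -33.5   9.8 -28.3  53.2] rot [-0.1  0.1 -0. ]
.5366,.0842,.066 [-0.0006 -0.0001  0.0023]
```

```bash
python3 steer.py '[[0.2,0,0,0.001,0,0,0],[0.2,0,0,0.002,0,0,0],[0.2,0,0,0.0025,0,0,0],[0.2,0,0,0.003,0,0,0],[0.2,0,0,0.003,0,0,0]]'; python3 -c "
from station import r;s=r.sense();print(s['wrist_force'],s['tcp_pos'])"
```

```text
time_s: 28.6
tcp_pos: [0.5374, 0.0842, 0.0656]
ee_rot: [[0.985, -0.0, 0.173], [-0.001, -1.0, 0.002], [0.173, -0.002, -0.985]]
wrist_force: [-0.2, -1.1, -0.8]
gripper_width: 0.406
gripper_force: 30.0
[-0.18967144 -1.12774238 -0.78636713] [0.53736901 0.08420296 0.06556912]
```

```bash
python3 steer.py '[[0.2,-0.001,0,0.001,0,0,0],[0.2,-0.001,0,0.001,0,0,0],[0.6,-0.001,0,0.001,0,0,0],[0.85,-0.001,0,0.001,0,0,0],[0.85,-0.001,0,0.001,0,0,0],[0.85,-0.001,0,0.001,0,0,0]]'; python3 steer.py '[[0.85,-0.02,0,-0.006,0,0,0],[0.85,-0.06,0,-0.02,0,0,0],[0.85,-0.1,0,-0.05,0,0,0],[0.85,-0.1,0,-0.08,0,0,0],[0.85,-0.1,0,-0.08,0,-5,0],[0.85,-0.1,0,-0.08,0,-10,0],[0.85,-0.1,0,-0.08,0,-10,0]]'; python3 plan.py .4,.3,.17,270
```

```text
time_s: 29.2
tcp_pos: [0.5364, 0.0842, 0.0642]
ee_rot: [[0.985, -0.0, 0.172], [-0.001, -1.0, 0.002], [0.172, -0.002, -0.985]]
wrist_force: [-1.2, 0.3, 0.3]
gripper_width: 0.682
gripper_force: 0.0
time_s: 29.9
tcp_pos: [0.4271, 0.0855, 0.1269]
ee_rot: [[1.0, -0.001, 0.002], [-0.001, -1.0, 0.004], [0.002, -0.005, -1.0]]
wrist_force: [0.6, -0.1, -0.6]
gripper_width: 0.851
gripper_force: 0.0
.4,.3,.17,270 -> [4.0e-01 3.0e-01 1.7e-01 2.7e+02] d [-0.0273 -0.2147 -0.0422] rz -0.1 rows 4.4
```

```bash
python3 steer.py '[[0.85,-0.027,-0.21,-0.04,0,0,0],[0.85,-0.027,-0.21,-0.04,0,0,0],[0.85,-0.027,-0.21,-0.04,0,0,0],[0.85,-0.027,-0.21,-0.04,0,0,0],[0.85,-0.027,-0.21,-0.04,0,0,0],[0.85,-0.027,-0.21,-0.04,0,0,0]]'
python3 - <<'E'
from station import r
from ov import *
import fit as F
t,s=r.capture("top"),r.capture("side")
print([F.fit([cloud(c)],F.cap,(.534,.084,0),.024,.047) for c in(t,s)])
S["capt"]=[(a*.026/.01,b*.026/.01,.047+.012) for a,b in[(.01*np.cos(k),.01*np.sin(k)) for k in np.arange(0,6.28,.2)]]
a=tile(t,[("capt",.5342,.0842,0,0)],275,187,50,6)[120:480]
b=cv2.resize(s["pixels"][150:270,210:410,::-1],(600,360),interpolation=cv2.INTER_CUBIC)
cv2.imwrite("pics/f.png",cv2.resize(np.hstack([a[:,:400],b[:,100:500]]),(800,360)))
E
```

```text
time_s: 30.5
tcp_pos: [0.3967, 0.2955, 0.1661]
ee_rot: [[1.0, 0.003, -0.0], [0.003, -1.0, 0.002], [-0.0, -0.002, -1.0]]
wrist_force: [0.1, -1.3, 0.5]
gripper_width: 0.85
gripper_force: 0.0
[(array([0.5342, 0.0831, 1.8723]), np.float64(5.21)), (array([0.5365, 0.0829, 1.1068]), np.float64(5.97))]
```

View pics/f.png

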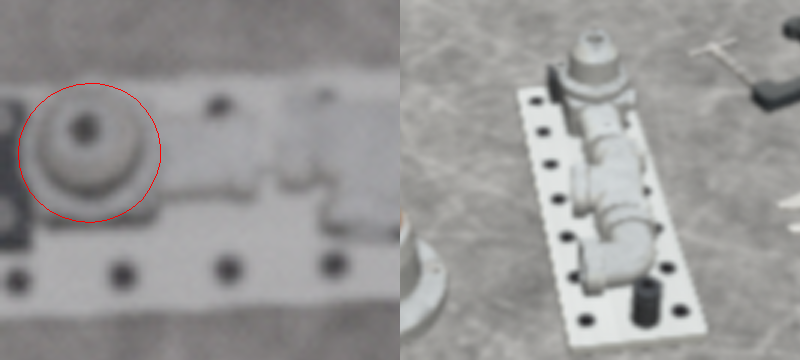

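The top view shows the cap on the block, with the dome at (88,145) inside the expected flange circle. The side view shows the full run between the stops, flat on the plate.

```bash
python3 -c "
from station import r;print(r.finish_job())"
```

```text
the job is handed in; nothing more can be done
None
```

I laid the block, tee and elbow along the jig line between the stops, set the cap flange down over the block's hole, and handed the job in after about 31 s of robot time. From camera views good to about 2 mm, I estimate the gaps to the tee at 4 to 8 mm and the cap within about 2 mm of centre. The robot never touched the bonnet or bar.

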